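# One page format up on the book scanner

### The arm

A 6-joint arm with a two-finger parallel gripper is mounted at the origin on the work surface. World frame = base frame: x ahead of the robot, y to its left, z up, the work surface at z = 0. Lengths are in mm, angles in rad, forces in N, time in s.
With the tool pointing down it reaches from about 275 to 750 mm from the base axis. Payload 10.2 kg.
Tool frame: the origin (TCP) lies at the centre of the arm's flange, where the gripper is bolted on; the fingertips stand 173 mm ahead of it and the grasp point (between the pads) lies 155 mm ahead of it; z points along the fingers, y is the line along which they close (so a half turn about z gives the same grasp; the last joint's range is limited). The gripper opens to 85 mm and grips with 20 to 120 N. Pads are 22 mm wide; open, the fingers measure 114 mm over their backs; the gripper's body (76 mm by 85 mm) begins 54 mm behind the grasp point. The pads swing forward as they close: fully open they stand 13 mm farther back than shut.
Start: joints at [-1.552, 0.313, 1.498, -0, 1.331, -0.223], TCP at [125.698, -509.738, 404.694] pointing down, gripper open.
Joint ranges: [-2.94, 2.94], [-0.97, 2.17], [0.19, 2.56], [-1.23, 4.37], [0.02, 3.11], [-2.88, 2.88]. Speed limits (rad/s): [2.39, 2.39, 3.01, 3.14, 3.14, 3.14].

### API

Orientations are given as a unit quaternion [w, x, y, z].
In Python, from rig import ctrl gives the robot as it stands.
- The arm moves only by the tool steer_hand, called after "Emit:" as name(argument=value, ...) on one line, values as JSON. Schema: {"type":"object","properties":{"motion":{"type":"object","properties":{"ticks":{"type":"array","items":{"type":"array","items":{"type":"number"},"minItems":6,"maxItems":6},"minItems":1,"maxItems":8}},"additionalProperties":false,"required":["ticks"]},"jaw":{"type":"number"},"force":{"type":"number"},"only":{"type":"string"},"quiet":{"type":"boolean"},"lines":{"type":"string"}},"required":["motion"],"additionalProperties":false}. motion is an object whose key "ticks" holds a list of rows, 1 to 8 of them, each of 6 numbers: dx, dy, dz in m, then a rotation vector rx, ry, rz in rad; each row is the pose to reach, as a shift and turn from the pose commanded when the call began, along the tool's axes at that moment; what a row does not reach only later rows make up. A row lasts 1/10 s, in which the tool goes at most 50 mm and 0.15 rad, less where a joint would pass 70% of its speed; a pose out of reach is approached as far as the arm can. jaw is the opening from 0.0 (shut) to 1.0 (fully open), set as the call begins (left out keeps the last). The fingers move at their own pace and stop on an object; force is the grip in N (left out, the last holds). Time passes only in rows, so rows that do not move let the fingers close. The tool returns the time, the measured TCP pose, the force, the opening and the grip force at its end. only (a regular expression) keeps the lines of the reply that match it, lines (a string "A,B") keeps lines A to B, and quiet returns only ok. Input that does not fit is refused with a message, and nothing moves.
- ctrl.sense(): the state, without advancing time (a new reading comes with each control period).
- ctrl.capture(name): name is "side" or "top"; returns the picture (384x512x3 uint8, red, green, blue); there is no depth.
- ctrl.calibration(name): a dict with "fx", "fy", "cx", "cy" (pixels), "position" and "attitude" of the camera in the world. Camera axes: x right, y down, z forward; pixel columns grow to the right and rows downward; lengths in mm; the calibration is good to about 2 mm. A picture is of the moment at which its call begins. calibration takes no time and is no camera call.
- ctrl.finish_job(): hands the job in; it is judged then, once.
The state is a dict: "time_s": time; "joints": joint angles; "dq": joint speeds; "tau": joint torques, N m; "eef_pos": TCP position; "ee_rot": TCP orientation; "force": force on the tool from outside, world axes, zero at the start; "wrist_torque": the same for the moment, N m; "grip_width": opening from 0.0 (shut) to 1.0 (fully open); "grip_force": force on a finger pad.
Only numpy, scipy, OpenCV 4.12 (cv2) and the standard library are available. Lean on these libraries where they do the work, as an engineer would, in place of code of your own. Each camera call takes 0.05 s, during which the arm holds its last target. There are 200 camera calls.

### The job

With a fingertip pressed on the knurled format dial of the book scanner, turn it clockwise (seen from above) by exactly one click, from the small page plate, so that its white pointer rests in the next detent, at the medium plate. Then press the scan button on the other, smaller box all the way down and let it come back up. Nothing is to be picked up: leave the stamp, paperweight and the other desk things where they stand.

Things in the scene. Friction and masses are not known exactly. Their poses are not given: they have to be found in the camera images.
- dial (a joint): dial angle, rad; grows clockwise seen from above. Spring detents at -0.70 (pointer at small plate), 0 (medium), +0.70 (large); it starts in small. Crests lie midway between: let go beyond one, it clicks into the next detent; short of it, it springs back (within 0.05 of a crest it can stick). Turning takes up to 0.05 N m (1.5 N at 36 mm radius). Stops at -0.80 and +0.80
- dial_center (a point): centre of the dial's flat top, on its upright axis: black disc, 100 mm across, 22 mm high, rubbery, knurled rim, top 66 mm above the table. Too wide to pinch. Sprung: pressed, it sinks up to 4 mm (2 N at first, 7 N at the bottom, then rigid). Axes turn with the dial: x along the pointer line, z up
- dial_mark (a point): a point on the dial's top face on its white pointer line, 42 mm from the dial's axis; it turns with the dial
- dial_unit: grey box, 160 (x) x 150 (y) x 40 mm high, fixed, under the dial; origin at the centre of its underside. The dial's axis stands 10 mm towards -x of it. The pointer points along the box's +x at joint value 0, to the medium of three black page-shaped plates, 66 mm from the axis; the small plate is 0.70 rad anticlockwise of it, the large one 0.70 rad clockwise
- scan_button (a joint): travel of the scan button, m: 0 up, 0.006 fully down; springs back when let go; full travel takes 5 N
- scan_button_top (a point): centre of the top of the scan button, a black round push button 32 mm across, whose top stands 62 mm above the table when up; z up. It is pressed straight down
- button_pod: the other, smaller grey box, 80 x 80 x 40 mm high, fixed to the table, with the scan button in the middle of its top in a dark steel ring; origin at the centre of its underside. It changes sides with the dial's box
- desk_stamp: wooden hand stamp, round, 36 mm across the foot, 74 mm tall, loose, among the work; only a bystander. Origin: centre of its underside
- paperweight: brass paperweight, round, 50 mm across, 33 mm tall, loose, among the work; only a bystander. Origin: centre of its underside
- tape_dispenser: black tape dispenser, 150 x 55 x 78 mm, loose; only a bystander. Origin: centre of its underside
- stapler: black and steel stapler, 142 x 38 x 52 mm, loose; only a bystander. Origin: centre of its underside
- book: wine-red hardback lying flat, 210 x 150 x 34 mm, loose; only a bystander. Origin: centre of its underside
- pen_cup: dark steel pen cup, 76 mm across, 95 mm tall with pens standing out to 165 mm, loose; only a bystander. Origin: centre of its underside
- eraser: eraser, 55 x 23 x 13 mm, loose; only a bystander. Origin: centre of its underside

How it is judged:
By the outcome, as a careful person would: the job done as asked, in the order asked, and still so for the second after the job is handed in, with the robot touching nothing.
It also fails if it takes over 43 s, if anything falls off the work surface, if the arm or the gripper's body presses on something with over 40 N, if the wrist force passes 120 N, or if a joint passes its speed limit or range.

## Working session

There is one attempt and no reset: what is moved stays moved. The work goes in short steps, Python scripts to look and compute and a tool call to move; the robot and the scene stay as the last step left them, time stands still between calls to the robot, and variables do not carry over. Pictures are saved under pics/ and viewed, at most 10 in all, crops included, and the job is handed in when it is done.

```bash
ls; mkdir -p pics
```

Run:
```python
from rig import ctrl
import cv2
for n in("top","side"):
    im=ctrl.capture(n); cv2.imwrite(f"pics/{n}0.png",im[:,:,::-1]); print(n,ctrl.calibration(n))
s=ctrl.sense(); print(s)
```

```text
pics
rig.py
top {'fx': 467.10225335229745, 'fy': 467.10225335229745, 'cx': 255.32406117234817, 'cy': 196.4438666686486, 'position': array([ 272.9146137 ,  -23.04457202, 1366.18661274]), 'attitude': array([-0.08119813,  0.71520466, -0.68993528,  0.07667118])}
side {'fx': 409.96400258705256, 'fy': 409.96400258705256, 'cx': 254.6473108322904, 'cy': 191.9666975046587, 'position': array([182.49090121, 968.9289425 , 710.95248519]), 'attitude': array([ 0.08628985, -0.16296848,  0.86045338, -0.47498982])}
{'time_s': 0.1, 'joints': array([-1.55242991e+00,  3.13378464e-01,  1.49835842e+00, -1.44200556e-05,
        1.33099541e+00, -2.23421605e-01]), 'dq': array([-0.00018566, -0.00063142, -0.00267686,  0.00125861,  0.00111072,
        0.00047622]), 'tau': array([ 1.62866883e-03, -4.12905085e+01, -2.60142034e+01, -2.29788729e-04,
        3.11573895e-03,  1.02865368e-05]), 'eef_pos': array([ 125.68084526, -509.69782305,  404.20117652]), 'ee_rot': array([-5.67543971e-04,  9.92700847e-01,  1.20601424e-01,  5.13539657e-05]), 'force': array([ 0.2059513 , -1.4947457 , -0.15324509]), 'wrist_torque': array([-0.01746936,  0.00273636,  0.00141241]), 'grip_force': 0.0, 'grip_width': 0.9983854756443039}
```

View pics/top0.png

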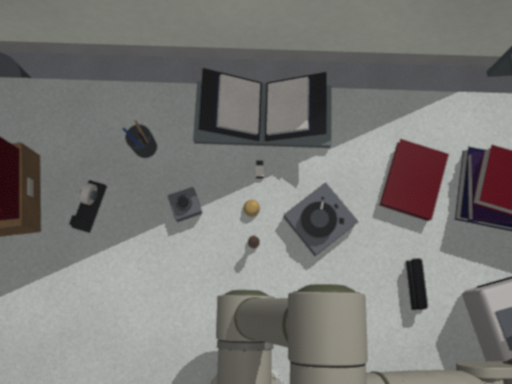

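View pics/side0.png

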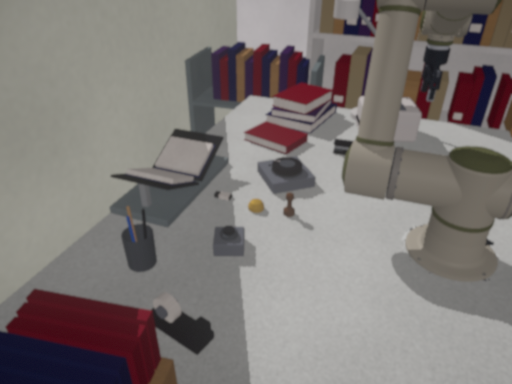

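The top view shows the dial's box at about (320,218), the button pod at (184,203), the paperweight at (251,208) and the stamp at (253,242). The side view shows the dial at (288,165) and the button at (229,232). Next I'll measure from zoomed crops.

Create h.py:
```python
import numpy as np, cv2
from scipy.spatial.transform import Rotation as R
from rig import ctrl
def ray(n,u,v):
    c=ctrl.calibration(n); q=np.array(c["attitude"]); M=R.from_quat(q[[1,2,3,0]]).as_matrix()
    d=M@np.array([(u-c["cx"])/c["fx"],(v-c["cy"])/c["fy"],1]); return np.array(c["position"]),d
def plane(n,u,v,z):
    p,d=ray(n,u,v); return p+d*(z-p[2])/d[2]
def tri(a,b):
    (p,d),(q,e)=ray("top",*a),ray("side",*b)
    s=np.linalg.lstsq(np.c_[d,-e],q-p,rcond=None)[0]; A,B=p+s[0]*d,q+s[1]*e
    return (A+B)/2,np.linalg.norm(A-B)
```

Run:
```python
import cv2,numpy as np
t=cv2.imread('pics/top0.png');s=cv2.imread('pics/side0.png')
f=lambda c,k:cv2.convertScaleAbs(cv2.resize(c,None,fx=k,fy=k,interpolation=cv2.INTER_CUBIC),alpha=2.0)
a=f(t[180:260,280:360],5);b=f(t[180:220,160:210],8)[:, :400]
c=f(s[145:195,250:320],5)[:250,:350]; d=f(s[215:265,205:255],5)
o=np.zeros((600,800,3),np.uint8);o[:400,:400]=a;o[:320,400:]=b;o[325:575,400:750]=c;o[400:600,0:250]=d[:200]
cv2.imwrite('pics/crop0.png',o)
```

```text
(no output)
```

View pics/crop0.png

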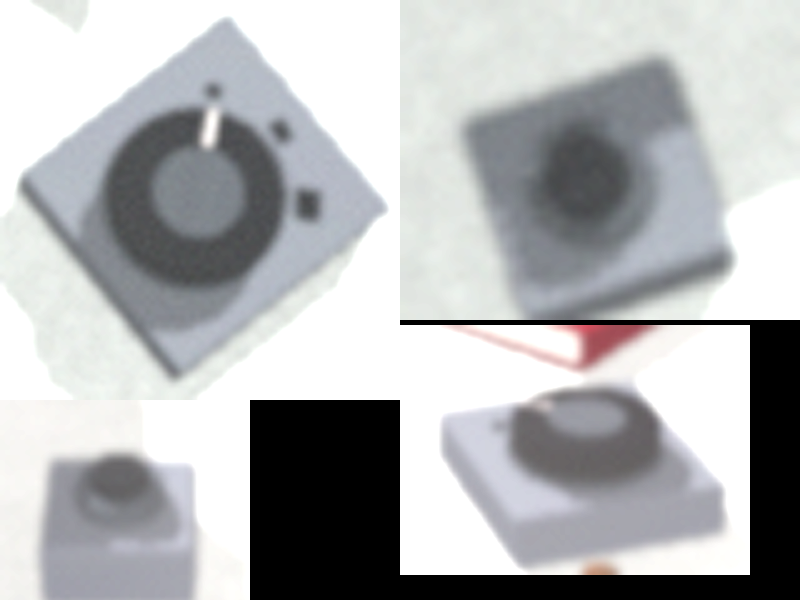

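The crop shows the dial (grey inset centre about (319.4,218) top and (287,163) side). The pointer faces the small plate at the upper left, with medium and large following clockwise. The button is at (182.7,201.1) top and (228.4,229) side.

Run:
```python
from h import *
t=cv2.imread('pics/top0.png');s=cv2.imread('pics/side0.png')
np.set_printoptions(precision=1,suppress=True)
print("dial",tri((319.4,218),(287,163.2)),"button",tri((182.7,201.1),(228.4,229)))
g=cv2.cvtColor(t,cv2.COLOR_BGR2GRAY).astype(int); 
r=t[195:215,312:330].astype(int).min(2); m=np.where(r>90,r-90,0); 
v,u=np.nonzero(m); w=m[v,u]; pu,pv=312+(u*w).sum()/w.sum(),195+(v*w).sum()/w.sum(); print("ptr",pu,pv)
def ell(g,x,y,lo,hi,h):
    k=((g>=lo)&(g<hi)).astype(np.uint8); n,l,st,c=cv2.connectedComponentsWithStats(k)
    return [(st[i].tolist(),c[i]) for i in range(1,n) if st[i][4]>15 and abs(c[i][0]-x)<h and abs(c[i][1]-y)<h]
print(ell(g,319,218,0,45,12)); print(ell(g,183,201,0,45,8))
d=plane("top",319.4,218,66);p=plane("top",pu,pv,66);b=plane("top",182.7,201.1,62)
print(d,p,b,"ptr rel",p-d,np.degrees(np.arctan2(*(p-d)[[1,0]])))
for n,(x,y) in dict(pl_s=(213,91),pl_m=(281,130),pl_l=(308,204)).items():
    q=plane("top",280+x/5-.4,180+y/5-.4,40)-d; print(n,q,np.degrees(np.arctan2(q[1],q[0])))
for n,(x,y) in dict(pw=(251,208),st=(253,242)).items(): print(n,plane("top",x,y,30))
for x,y in((25,178),(228,18),(386,208),(177,376)): print(plane("top",280+x/5-.4,180+y/5-.4,40))
q=ctrl.sense()["ee_rot"]; print(R.from_quat(q[[1,2,3,0]]).as_matrix())
```

```text
dial (array([ 513.5, -192.3,   65.3]), np.float64(1.6031238910369812)) button (array([550. , 198.6,  58.7]), np.float64(1.855478241912501))
ptr 321.40889830508473 203.73728813559322
[([302, 203, 34, 34, 547], array([317.7, 221. ]))]
[([178, 196, 10, 12, 86], array([182.5, 201.7]))]
[ 512.6 -192.3   66. ] [ 554.  -197.8   66. ] [548.4 197.7  62. ] ptr rel [41.4 -5.5 -0. ] -7.526673639983049
pl_s [ 64.7 -11.2 -26. ] -9.793681482443569
pl_m [ 43.  -50.6 -26. ] -49.68494508909087
pl_l [  0.  -66.1 -26. ] -89.97651613016187
pw [541.7   2.5  30. ]
st [442.5  -7.1  30. ]
[522.  -95.4  40. ]
[ 621.5 -212.1   40. ]
[ 511.9 -303.2   40. ]
[ 411.2 -183.9   40. ]
[[ 1.   0.2 -0. ]
 [ 0.2 -1.   0. ]
 [ 0.  -0.  -1. ]]
```
Box center: mean corners = (516.6,-198.6). axis offset 10mm toward -x of the box: box x dir = angle -50: (.64,-.77)*10 → axis = (510.2,-190.9)... measured (512.6,-192.3). Fine. Take (512,-192). Plate angles: -9.8, -49.7, -90: medium -50. 

Units first: shifts go in m. So -135 mm is -0.135, 50 mm is 0.05.

Emit:
steer_hand(motion={"ticks": [[0.04,-0.02,0.005,0,0,0.03],[0.085,-0.043,0.01,0,0,0.08],[0.13,-0.066,0.02,0,0,0.13],[0.175,-0.089,0.035,0,0,0.18],[0.22,-0.112,0.05,0,0,0.242],[0.265,-0.135,0.065,0,0,0.242],[0.31,-0.158,0.08,0,0,0.242],[0.35,-0.179,0.09,0,0,0.242]]}, jaw=0.0, force=20)

```text
time_s: 0.9
eef_pos: [416.9, -256.5, 316.0]
ee_rot: [-0.0, 1.0, -0.0, -0.0]
force: [0.7, -1.4, 0.4]
grip_width: 0.0
grip_force: 0.0
```

Emit:
steer_hand(motion={"ticks": [[0,0,0,0,0,0],[0,0,0,0,0,0]]})

```text
time_s: 1.1
eef_pos: [416.2, -257.6, 316.5]
ee_rot: [-0.0, 1.0, 0.001, -0.0]
force: [0.7, -1.2, 0.1]
grip_width: -0.001
grip_force: 0.0
```

To row units: 66 mm is 0.066, 62 mm is 0.062.

Emit:
steer_hand(motion={"ticks": [[0.025,-0.022,0.02,0,0,0],[0.05,-0.044,0.045,0,0,0],[0.062,-0.0535,0.064,0,0,0],[0.062,-0.0535,0.066,0,0,0],[0.062,-0.0535,0.066,0,0,0],[0.062,-0.0535,0.066,0,0,0]]})

```text
time_s: 1.7
eef_pos: [477.2, -206.0, 252.0]
ee_rot: [0.001, 1.0, -0.001, 0.001]
force: [-0.3, -0.6, -0.4]
grip_width: 0.002
grip_force: 0.0
```

Run:
```python
from h import *
t=ctrl.capture("top");s=ctrl.capture("side")
f=lambda c,k:cv2.resize(c[:,:,::-1],None,fx=k,fy=k,interpolation=cv2.INTER_CUBIC)
cv2.imwrite('pics/c1.png',np.hstack([f(t[170:270,270:370],4),f(s[110:210,240:340],4)]))
print(ctrl.sense())
```

```text
{'time_s': 1.8, 'joints': array([-6.32530356e-01,  4.76095522e-01,  1.69754153e+00, -9.73252567e-05,
        9.66074774e-01,  9.40086929e-01]), 'dq': array([ 0.00895486,  0.00577372,  0.00140031,  0.00108473, -0.00151536,
        0.00238374]), 'tau': array([-7.07601881e-03, -4.35078979e+01, -2.10046881e+01, -2.12658422e-03,
        2.41873109e-03, -8.69052485e-03]), 'eef_pos': array([ 477.36317524, -205.71686677,  251.98874789]), 'ee_rot': array([ 5.87600294e-04,  9.99999167e-01, -8.82849974e-04,  7.35328754e-04]), 'force': array([0.00903543, 0.21085991, 0.73476515]), 'wrist_torque': array([0.06585215, 0.04219913, 0.00116758]), 'grip_force': 0.0, 'grip_width': -0.0014666159372413827}
```

View pics/c1.png

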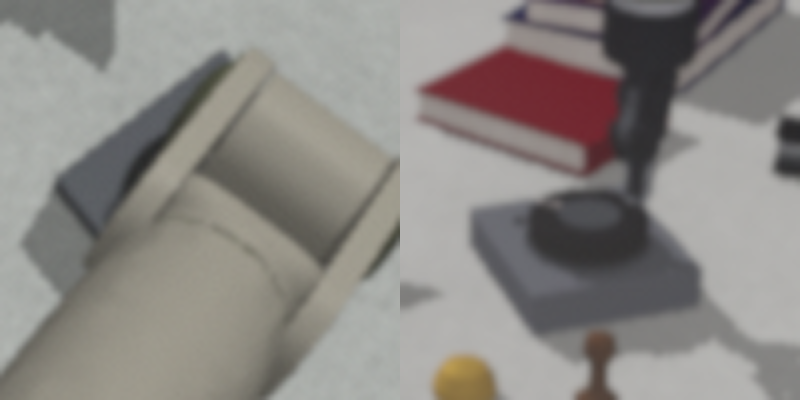

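The side crop shows the shut fingertips just above the dial's near-robot edge. The white pointer is still visible at crop (548,203), pointing at the small plate.

To row units: 9 mm is 0.009, 5 mm is 0.005.

Emit:
steer_hand(motion={"ticks": [[0,0,0.005,0,0,0],[0,0,0.009,0,0,0],[0,0,0.011,0,0,0],[0,0,0.0115,0,0,0],[0,0,0.0115,0,0,0]]})

```text
time_s: 2.3
eef_pos: [477.8, -204.7, 239.3]
ee_rot: [-0.0, 1.0, -0.0, -0.0]
force: [-1.0, 0.1, 1.7]
grip_width: -0.007
grip_force: 0.4
```

Emit:
steer_hand(motion={"ticks": [[0,0,0.001,0,0,0],[0,0,0.002,0,0,0],[0,0,0.003,0,0,0],[0,0,0.003,0,0,0],[0,0,0.003,0,0,0]]})

```text
time_s: 2.8
eef_pos: [477.8, -204.8, 236.6]
ee_rot: [0.0, 1.0, -0.0, -0.0]
force: [-2.9, -0.5, 4.0]
grip_width: -0.001
grip_force: 2.5
```

To row units: -25.8 mm is -0.0258, -21.6 mm is -0.0216.

Emit:
steer_hand(motion={"ticks": [[0,0,0.0007,0,0,0],[-0.0013,-0.0042,0.001,0,0,0.12],[-0.0021,-0.0085,0.001,0,0,0.24],[-0.0023,-0.0129,0.001,0,0,0.36],[-0.002,-0.0173,0.001,0,0,0.48],[-0.0012,-0.0216,0.001,0,0,0.6],[0.0001,-0.0258,0.001,0,0,0.72],[0.0001,-0.0258,0.001,0,0,0.72]]})

```text
time_s: 3.6
eef_pos: [477.7, -178.2, 235.4]
ee_rot: [-0.0, 0.935, -0.354, -0.001]
force: [-5.9, 1.9, 7.9]
grip_width: -0.0
grip_force: 3.6
```

Emit:
steer_hand(motion={"ticks": [[0,0,0,0,0,0],[0,0,0,0,0,0]]})

```text
time_s: 3.8
eef_pos: [477.6, -178.5, 235.4]
ee_rot: [-0.0, 0.936, -0.352, -0.001]
force: [-6.3, 2.1, 6.9]
grip_width: -0.003
grip_force: 3.7
```

Run:
```python
from h import *
t=ctrl.capture("top");s=ctrl.capture("side")
f=lambda c,k:cv2.resize(c[:,:,::-1],None,fx=k,fy=k,interpolation=cv2.INTER_CUBIC)
cv2.imwrite('pics/c2.png',cv2.convertScaleAbs(f(s[140:200,240:340],8),alpha=1.6))
```

```text
(no output)
```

View pics/c2.png

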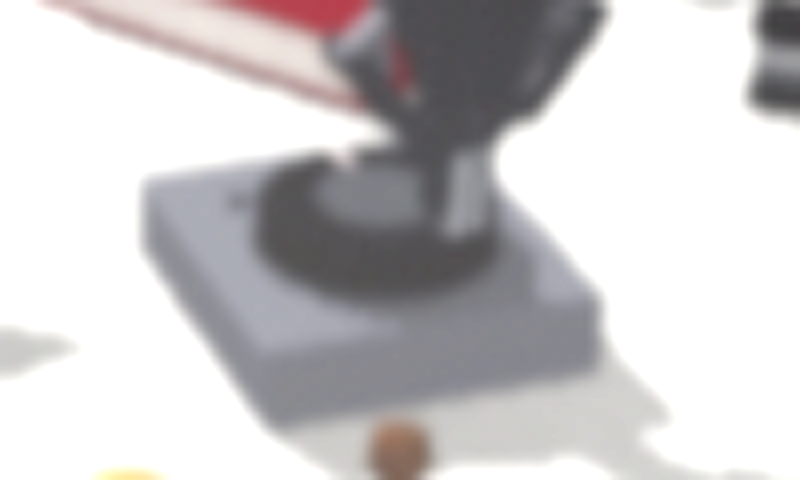

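The dial has turned: the white pointer is now at the back of the dial, at side pixel (282.6,159.3). I'll check the angle, lift, and check again with the finger off.

```bash
python3 -c "
from h import *
p=plane('side',282.6,159.3,63);print(p,np.degrees(np.arctan2(p[1]+192,p[0]-512)))"
```

```text
[ 537.81196701 -217.63240873   63.        ] -44.8000191489588
```

Emit:
steer_hand(motion={"ticks": [[0,0,-0.002,0,0,0],[0,0,-0.006,0,0,0],[0,0,-0.015,0,0,0],[0,0,-0.045,0,0,0],[0,0,-0.085,0,0,0],[0,0,-0.12,0,0,0]]})

```text
time_s: 4.5
eef_pos: [477.9, -178.8, 357.7]
ee_rot: [0.0, 0.936, -0.352, 0.001]
force: [0.9, -1.1, -0.9]
grip_width: 0.003
grip_force: 0.0
```

Emit:
steer_hand(motion={"ticks": [[-0.02,-0.035,0,0,0,0],[-0.045,-0.077,0,0,0,0],[-0.071,-0.12,0,0,0,0],[-0.097,-0.164,0,0,0,0],[-0.123,-0.208,0,0,0,0],[-0.149,-0.252,0,0,0,0],[-0.174,-0.295,0,0,0,0],[-0.1945,-0.3305,0,0,0,0]]})

```text
time_s: 5.3
eef_pos: [549.7, 200.4, 356.1]
ee_rot: [-0.0, 0.936, -0.352, 0.001]
force: [0.5, -0.7, 0.6]
grip_width: -0.001
grip_force: 0.0
```

Emit:
steer_hand(motion={"ticks": [[0,0,0.04,0,0,0],[0,0,0.07,0,0,0],[0,0,0.095,0,0,0],[0,0,0.107,0,0,0],[0,0,0.107,0,0,0],[0,0,0.107,0,0,0]]})

```text
time_s: 5.9
eef_pos: [550.1, 197.8, 249.7]
ee_rot: [-0.001, 0.936, -0.352, 0.001]
force: [0.7, 0.1, 1.1]
grip_width: -0.001
grip_force: 0.0
```

```bash
python3 - <<'E'
from h import *
t=ctrl.capture("top");s=ctrl.capture("side")
f=lambda c,k:cv2.convertScaleAbs(cv2.resize(c[:,:,::-1],None,fx=k,fy=k,interpolation=cv2.INTER_CUBIC),alpha=1.7)
cv2.imwrite('pics/c3.png',np.hstack([f(t[180:260,280:360],5),f(s[190:270,190:270],5)]))
r=t[195:240,300:340].min(2).astype(int); print(r.max())
E
```

```text
167
```

View pics/c3.png

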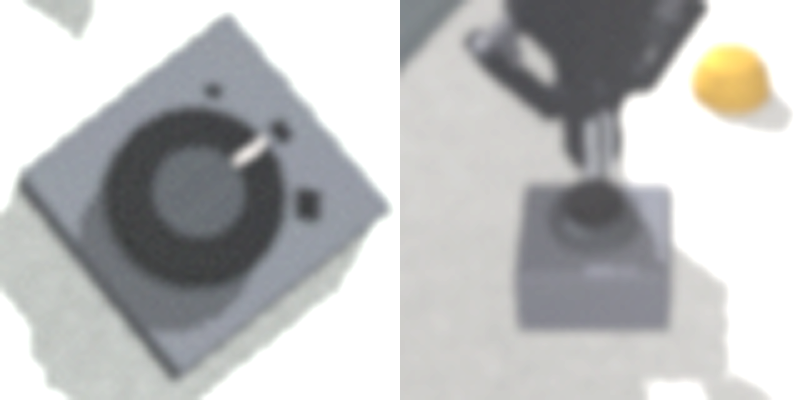

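The pointer now rests at the medium plate (crop pointer (250,150), plate (281,130)). The shut fingers stand right above the button, so I'll press it now.

Emit:
steer_hand(motion={"ticks": [[0,0,0.006,0,0,0],[0,0,0.012,0,0,0],[0,0,0.016,0,0,0],[0,0,0.018,0,0,0],[0,0,0.019,0,0,0],[0,0,0.019,0,0,0]]})

```text
time_s: 6.6
eef_pos: [549.7, 197.8, 229.6]
ee_rot: [-0.0, 0.936, -0.352, 0.0]
force: [-0.8, 0.3, 5.4]
grip_width: -0.002
grip_force: 2.3
```

Emit:
steer_hand(motion={"ticks": [[0,0,0.001,0,0,0],[0,0,0.002,0,0,0],[0,0,0.0025,0,0,0],[0,0,0.0025,0,0,0]]})

```text
time_s: 7.0
eef_pos: [549.7, 197.9, 229.2]
ee_rot: [-0.0, 0.936, -0.352, 0.001]
force: [-8.8, -2.5, 22.3]
grip_width: 0.003
grip_force: 10.9
```

The force rose from 5 to 22 N with almost no further motion, so the button is at its stop (tip at 56 mm). I'll let it up and retreat.

To row units: -125 mm is -0.125, -110 mm is -0.11.

Emit:
steer_hand(motion={"ticks": [[0,0,-0.003,0,0,0],[0,0,-0.01,0,0,0],[0,0,-0.03,0,0,0],[0,0,-0.07,0,0,0],[0,0,-0.11,0,0,0],[0,0,-0.125,0,0,0]]})

```text
time_s: 7.6
eef_pos: [549.8, 197.9, 355.9]
ee_rot: [-0.001, 0.936, -0.352, 0.002]
force: [-0.4, 0.4, 0.7]
grip_width: -0.001
grip_force: 0.0
```

Emit:
steer_hand(motion={"ticks": [[0.035,0.025,-0.01,0,0,0],[-0.08,0,-0.01,0,0,0],[-0.12,0,-0.01,0,0,0],[-0.14,0,-0.01,0,0,0],[-0.14,0,-0.01,0,0,0],[-0.14,0,-0.01,0,0,0],[-0.14,0,-0.01,0,0,0]]})

```text
time_s: 8.3
eef_pos: [444.4, 290.2, 361.9]
ee_rot: [0.0, 0.936, -0.352, 0.0]
force: [-0.1, -0.4, 0.4]
grip_width: 0.003
grip_force: 0.0
```

```bash
python3 - <<'E'
from h import *
t=ctrl.capture("top");s=ctrl.capture("side")
f=lambda c,k:cv2.convertScaleAbs(cv2.resize(c[:,:,::-1],None,fx=k,fy=k,interpolation=cv2.INTER_CUBIC),alpha=1.5)
cv2.imwrite('pics/c4.png',np.hstack([f(t[110:310:,60:460],1.9)[:380],f(s[200:276,215:223],5)]) if 0 else np.vstack([f(t[120:270,150:400],3),np.zeros((10,750,3),np.uint8)]))
cv2.imwrite('pics/c5.png',f(s,1.5))
E
```

```text
(no output)
```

View pics/c4.png

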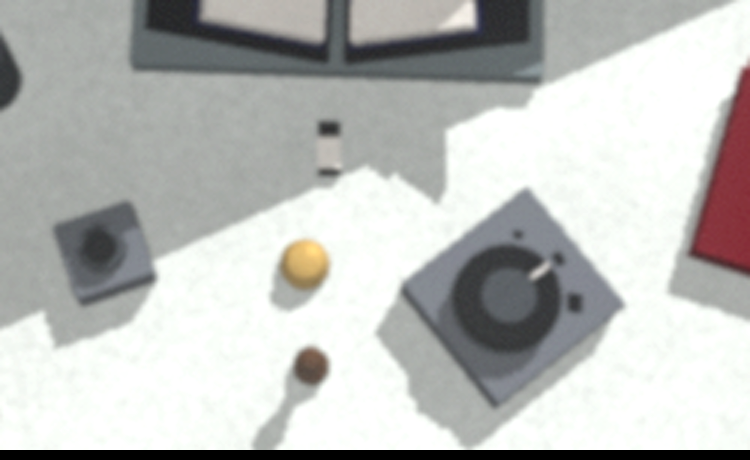

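View pics/c5.png

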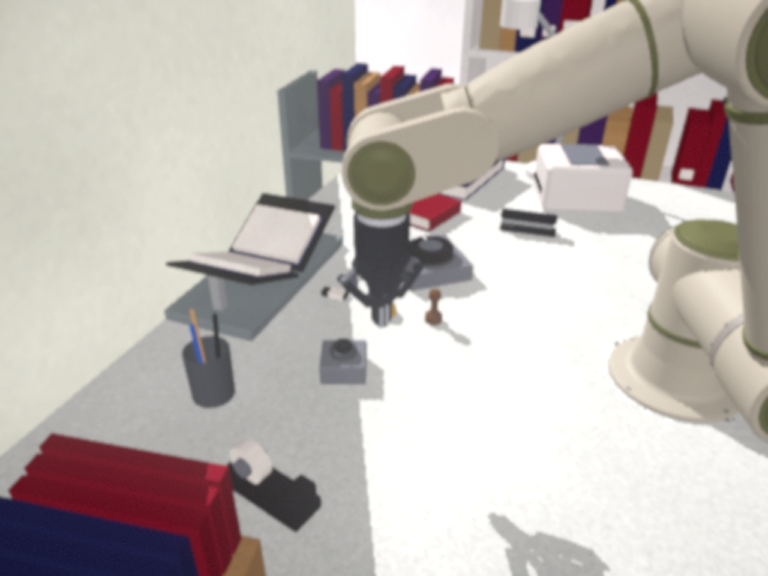

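The top crop shows the pointer (540,270) aimed at the medium plate (558,258). In the side view the button at (343,348) is up, and the stamp and paperweight stand where they were. The arm is clear of everything.

```bash
python3 -c "
from rig import ctrl
print(ctrl.finish_job())"
```

```text
the job is handed in; nothing more can be done
None
```

I turned the dial one click clockwise to the medium plate, then pressed the scan button to its stop and let it come back up; nothing else was moved, and I handed the job in at about 8.4 s.

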